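# Bolt the battery charging box shut

### The job

The steel battery-charging box on the bench has been left with its lid ajar and its barrel bolt drawn: push the lid fully shut, then push the bolt's knob along its slot until the bolt is home in the keeper, and push the knob over and down into the side notch as far as it goes, so that the bolt is locked. Do it all by pushing with the fingertips: do not grip or force the knob, do not open the lid any further, and leave the things standing around the box where they are.

Things in the scene. Friction and masses are not known exactly. Their poses are not given: they have to be found in the camera images.
- box: Grey sheet-steel charging box, 300 x 300 mm in plan; it does not move. Origin: centre of its underside, on the bench. x points level from its fixed front strip (x = -150 to -92 mm) to the lid's hinge (x = +150, roughly away from the robot), y to the left, z up. Strip and shut lid are 103 mm above the bench at the top; the lid is 240 mm deep, 304 mm wide.
- keeper (a point): Steel staple on the front strip that takes the bolt: 20 mm long, 25 mm wide, bore 19 mm, its top 130 mm above the bench. This point: the middle of its bore, on the axis, which is the bolt's axis when the lid is shut: along the box's x, at y = +30, 118 mm above the bench.
- slot_corner (a point): Slotted barrel of the bolt on the lid: steel tube 22 mm in diameter (top 129 mm above the bench with the lid shut) on a 40 mm wide plate that starts behind the lid's front edge and runs 130 mm back. L-shaped slot in its top: a straight run along x, and at its front end a notch to the box's +y. This point: the corner of the slot, on top.
- lid (a joint): Opening angle of the lid, rad: 0 shut (on its stop), growing as its front edge, nearest the strip, rises. Stiff torque hinges keep it where it is left; about 4 N straight down at the free spot moves it down. It must be quite shut before the bolt can enter the keeper (2.5 mm clearance).
- lid_free_spot (a point): A free place on the lid's top face to push on: 35 mm behind the lid's front edge, 105 mm to the right (-y of the box) of the bolt's axis. Moves with the lid; when shut it lies at x = -55, y = -75 in the box's frame, 103 mm above the bench.
- bolt (a joint): Travel of the bolt in its barrel on the lid, m: 0 fully drawn, growing towards the keeper (the box's -x), 0.0525 at the end stop. About 4 N of friction; it stays where it is left. From 0.048 on, the notch lies open beside the knob's shank.
- handle (a joint): Turn of bolt and knob about the bolt's axis, rad: 0 knob straight up from the lid, positive leaning to the box's +y (left). In the straight run it only rocks by about 0.25 either way; in the notch it can be laid over to +1.45, where the slot ends. About 2 N at the knob turns it; it stays where it is left.
- knob: Steel ball, 18 mm in diameter, on a 7 mm shank that comes out of the slot. Origin: the ball's centre, 36 mm from the bolt's axis (51 mm above the lid's face when upright, 21 mm when laid over). Lid shut, it stands at x = 0, y = +30 in the box's frame with the bolt drawn, at x = -52 with it home. z points from the bolt's axis out along the shank.
- vial: Small glass vial with a white cap, 24 mm in diameter, 45 mm high, loose, standing on the right part of the box's front strip. Origin: centre of its underside.
- spray: White plastic bottle, 48 mm in diameter, 135 mm high, loose, standing on the bench left of the box. Origin: centre of its underside.
- pack: Battery pack, 105 x 34 x 26 mm, loose, lying on the bench right of the box. Origin: centre of its underside.
- driver: Screwdriver, 170 mm long, loose, lying on the bench in front of the box. Origin: its underside.

How it is judged:
By the outcome, as a careful person would: the job done as asked, in the order asked, and still so for the second after the job is handed in, with the robot touching nothing.
It also fails if it takes over 67 s, if anything falls off the work surface, if the arm or the gripper's body presses on something with over 40 N, if the wrist force passes 120 N, or if a joint passes its speed limit or range.

### The arm

A 6-joint arm with a two-finger parallel gripper is mounted at the origin on the work surface. World frame = base frame: x ahead of the robot, y to its left, z up, the work surface at z = 0. Lengths are in mm, angles in rad, forces in N, time in s.
With the tool pointing down it reaches from about 350 to 775 mm from the base axis. Payload 7.3 kg.
Tool frame: the origin (TCP) lies midway between the tips of the shut fingers; the grasp point (between the pads) lies 19 mm behind it; x points along the fingers, y is the direction in which the jaws open and shut, and the axes are right-handed (so a half turn about x gives the same grasp; the last joint's range is limited). The gripper opens to 92 mm and grips with 3 to 60 N. Pads are 19 mm wide; open, the fingers measure 130 mm over their backs; the gripper's body (75 mm by 190 mm) begins 47 mm behind the grasp point.
Start: joints at [-1.486, 0.342, 1.524, -0, 1.275, -0.146], TCP at [120.119, -511.093, 226.741] pointing down, gripper open.
Joint ranges: [-2.53, 2.53], [-0.77, 2.02], [0.04, 2.7], [-1, 4.14], [0.28, 2.66], [-3.11, 3.11]. Speed limits (rad/s): [2.57, 2.57, 3.14, 3.14, 3.14, 3.14].

### API

Orientations are given as [roll, pitch, yaw] about the fixed x, y, z axes, in that order (R = Rz(yaw) Ry(pitch) Rx(roll)).
In Python, from plant import bot gives the robot as it stands. The module is installed in compiled form; this text tells all that it offers.
- The arm moves only by the shell command python3 -m handwheel 'ROWS' [OPENING]. ROWS is JSON, a list that holds one entry, the list of rows, each a list of 4 numbers: the shift along the tool's x, y, z in cm, then the turn about the tool's x in rad. A call has 1 to 8 rows; each row shifts and turns the commanded pose from where the row before left it, along the tool's axes as they then stand; what a row does not reach is not made up. A row lasts 1/12 s, in which the tool goes at most 41.7 mm and 7.16 degrees, less where a joint would pass 70% of its speed; a pose out of reach is approached as far as the arm can. A call is refused whole if a number of a shift passes 4.17 or a number of a turn 0.125, either way. A call with a gripper value outside its range is refused whole. OPENING is the opening, from 0 (shut) to 1 (fully open), set as the call begins (- or left out, the last holds). The fingers move at their own pace and stop on an object; the grip force is fixed at half the most. Time passes only in rows, so rows that do not move let the fingers close. It gives the time, the measured TCP pose, the force and the opening at its end, in the units of the state.
- bot.get_obs(): the state, without advancing time (a new reading comes with each control period).
- bot.capture(name): name is "side" or "top" or "wrist"; returns (picture, depth): 420x560x3 uint8, red, green, blue; 420x560 float32, mm along the optical axis (not along the pixel's ray), 0 where there is no reading.
- bot.camera_model(name): a dict with "fx", "fy", "cx", "cy" (pixels), "position" and "rotation" of the camera in the world. Camera axes: x right, y down, z forward; pixel columns grow to the right and rows downward; lengths in mm; the calibration is good to about 2 mm. The wrist camera is an equidistant fisheye: a pixel r from the principal point sees the ray r / f radians off the axis. A picture is of the moment at which its call begins: read the wrist's pose just before it. camera_model takes no time and is no camera call; for the wrist camera it gives the pose at the moment of the call.
- bot.close_job(): hands the job in, once; it reports no verdict.
Trained networks look in the newest picture that a camera, given by its name, has taken for a name from the list of things; names that differ only in an ending like _2 or _b are one class to them, and where a whole thing is asked for, a point or a joint stands for the part that bears it (a point fixed in the world has none). Each returns a list of dicts, best first, with "conf" (0 to 1); they miss things now and then, are a little off and sometimes report something else, mostly with a low value. They report only what shows in the picture. A call takes as long as a camera call.
- bot.find_in(camera, label): "bbox" ([left, top, width, height] in pixels, round what is visible of it).
- bot.spot_point(camera, label): "point" ([column, row] in pixels: a listed point, or the origin of a listed thing).
The state is a dict: "time": time; "joint_positions": joint angles; "dq": joint speeds; "tau": joint torques, N m; "tool_pos": TCP position; "tcp_rot": TCP orientation; "contact_force": force on the tool from outside, world axes, zero at the start; "moment": the same for the moment, N m; "grip_width": finger opening in mm.
Only numpy, scipy, OpenCV 4.12 (cv2) and the standard library are available. Lean on these libraries where they do the work, as an engineer would, in place of code of your own. Each camera call takes 0.05 s, during which the arm holds its last target.

## Working session

There is one attempt and no reset: what is moved stays moved. The work goes in short steps, Python scripts to look and compute and a shell command to move; the robot and the scene stay as the last step left them, time stands still between calls to the robot, and variables do not carry over. Pictures are saved under pics/ and viewed, and the job is handed in when it is done.

```bash
mkdir -p pics; ls
cat > h.py <<'E'
import numpy as np, cv2
from plant import bot
from scipy.spatial.transform import Rotation as R
def ray(cam,p):
    m=bot.camera_model(cam) if isinstance(cam,str) else cam
    u=(p[0]-m['cx'])/m['fx'];v=(p[1]-m['cy'])/m['fy']
    return m,np.array([u,v,1.])
def world(m,p,d):
    _,r=ray(m,p); return np.array(m['position'])+np.array(m['rotation'])@(r*d)
def onplane(m,p,z):
    _,r=ray(m,p); w=np.array(m['rotation'])@r; o=np.array(m['position']); return o+w*(z-o[2])/w[2]
def proj(m,P):
    c=np.array(m['rotation']).T@(np.array(P)-np.array(m['position'])); return [m['fx']*c[0]/c[2]+m['cx'],m['fy']*c[1]/c[2]+m['cy']]
def save(n,pic): cv2.imwrite('pics/'+n+'.png',cv2.cvtColor(pic,cv2.COLOR_RGB2BGR))
E
python3 - <<'E'
from h import *
o=bot.get_obs(); print({k:np.round(v,3) for k,v in o.items()})
for c in ['top','side']:
    p,d=bot.capture(c); save(c+'0',p); np.save(c+'0.npy',d)
    m=bot.camera_model(c); print(c,np.round(m['position']),np.round(m['rotation'],3).tolist(),m['fx'],m['cx'],m['cy'])
    for l in ['keeper','slot_corner','lid_free_spot','knob','box','vial','spray']:
        r=bot.spot_point(c,l)
        for q in r[:2]:
            x,y=q['point']; dd=d[int(round(y)),int(round(x))] if 0<=y<420 and 0<=x<560 else 0
            print(l,np.round(q['point'],1),round(q['conf'],2),np.round(world(m,q['point'],dd),1))
E
```

```text
pics
{'time': np.float64(0.0), 'joint_positions': array([-1.486,  0.343,  1.525, -0.   ,  1.275, -0.146]), 'dq': array([ 0.002, -0.001,  0.001, -0.002, -0.   , -0.001]), 'tau': array([ 1.0000e-03, -4.3124e+01, -2.4422e+01,  7.2000e-02,  5.6000e-02,
       -0.0000e+00]), 'tool_pos': array([ 120.08 , -510.65 ,  226.038]), 'tcp_rot': array([-1.709,  1.569,  1.663]), 'contact_force': array([ 1.327,  0.622, -0.715]), 'moment': array([-0.017,  0.032, -0.005]), 'grip_width': np.float64(92.259)}
top [ 382.   44. 1296.] [-2.984, 0.005, -1.549] 474.09352991170704 276.0554695772114 209.41849327661626
keeper [278.7 244. ] 0.9 [-1440.  -1778.4  -526.8]
slot_corner [273.9 209.2] 0.88 [-1403.2 -1741.6  -490. ]
lid_free_spot [321.3 210.9] 0.75 [-1774.7 -2113.1  -861.4]
lid_free_spot [276.9 194. ] 0.58 [-1366.7 -1705.1  -453.5]
knob [283.5 245.9] 0.7 [-1481.2 -1819.6  -568. ]
knob [276.1 196.7] 0.52 [-1411.3 -1749.7  -498. ]
box [285.4 203.4] 0.55 [-1513.5 -1851.9  -600.2]
vial [386.3 187.9] 0.71 [-2508.3 -2846.8 -1595.1]
vial [328.1 238.1] 0.53 [-1790.  -2128.4  -876.7]
spray [197.2 194.8] 0.64 [ -908.7 -1247.1     4.6]
spray [329.1 237.8] 0.3 [-1784.8 -2123.2  -871.5]
side [463. 856. 625.] [-2.154, 0.013, -2.985] 477.0365806336524 269.6227588597293 199.91456713389925
keeper [327.9 187.7] 0.75 [-2582.5 -2189.4 -2420.4]
slot_corner [288.  171.3] 0.8 [-2404.1 -2011.1 -2242. ]
lid_free_spot [291. 157.] 0.61 [-2712.7 -2319.7 -2550.7]
knob [266.  162.9] 0.63 [-2264.3 -1871.3 -2102.3]
vial [320.9 162.6] 0.67 [-2930.6 -2537.6 -2768.6]
vial [290.4 154.2] 0.19 [-2744.9 -2351.9 -2582.9]
spray [237.3 306.4] 0.93 [-1846.6 -1453.5 -1684.5]
```

```bash
sed -i "s/np.array(m\['rotation'\])/R.from_euler('xyz',m['rotation']).as_matrix()/g" h.py
python3 - <<'E'
from h import *
pts={'top':dict(keeper=(278.7,244),corner=(273.9,209.2),free=(321.3,210.9),knob=(276.1,196.7),knobB=(283.5,245.9),vial=(328.1,238.1),vialB=(386.3,187.9),spray=(197.2,194.8)),
'side':dict(keeper=(327.9,187.7),corner=(288,171.3),free=(291,157),knob=(266,162.9),vial=(320.9,162.6),spray=(237.3,306.4))}
for c in pts:
    d=np.load(c+'0.npy');m=bot.camera_model(c)
    for k,(x,y) in pts[c].items(): print(c,k,np.round(world(m,(x,y),d[int(round(y)),int(round(x))])))
    print(proj(m,[400,0,0]))
E
```

```text
top keeper [481.  46. 132.]
top corner [565.  59. 147.]
top free [566. -58. 133.]
top knob [595.  54. 157.]
top knobB [477.  34. 128.]
top vial [498. -75. 140.]
top vialB [ 649. -243.   31.]
top spray [608. 259.  92.]
[np.float64(294.97167661719334), np.float64(278.6231076614397)]
side keeper [480.  53. 127.]
side corner [559.  51. 157.]
side free [565. -50. 134.]
side knob [601.  62. 179.]
side vial [501. -75. 112.]
side spray [615. 294.  26.]
[np.float64(362.8301692731478), np.float64(226.99882202282785)]
```

View pics/top0.png

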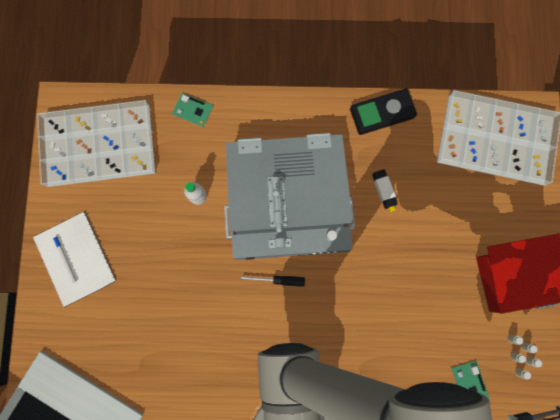

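View pics/side0.png

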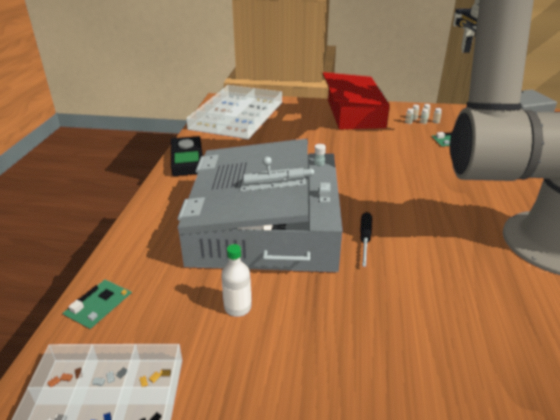

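```bash
python3 - <<'E'
from h import *
d=np.load('top0.npy');m=bot.camera_model('top')
vv,uu=np.mgrid[0:420,0:560]
Rm=R.from_euler('xyz',m['rotation']).as_matrix()
P=np.stack([(uu-m['cx'])/m['fx']*d,(vv-m['cy'])/m['fy']*d,d],-1)@Rm.T+np.array(m['position'])
np.save('P.npy',P)
z=P[...,2]
roi=np.zeros_like(z,bool); roi[130:265,215:360]=1
print('bench z',np.median(z[300:330,100:200]), np.median(z[100:120,230:330]))
s=roi&(abs(z-103)<5)&(vv>225)
q=P[s]; print(s.sum(),np.median(q[:,2]))
r=cv2.minAreaRect(q[:,:2].astype(np.float32)); print('strip',r,cv2.boxPoints(r))
# front edge fit
fe=[]
le=[]
for c in range(238,348,3):
    col=[v for v in range(225,275) if s[v,c]]
    if col: fe.append(P[max(col),c][:2])
fe=np.array(fe);k=np.polyfit(fe[:,1],fe[:,0],1);print('front edge x=',k)
# lid plane
L=np.zeros_like(z,bool);L[180:220,295:345]=1;L[180:220,235:262]=1
A=P[L];c=np.linalg.lstsq(np.c_[A[:,:2],np.ones(len(A))],A[:,2],rcond=None)[0];print('lid',c,len(A),np.std(np.c_[A[:,:2],np.ones(len(A))]@c-A[:,2]), 'angle',np.hypot(c[0],c[1]),'yaw',np.arctan2(-c[1],-c[0]))
for v in range(135,265,4): print(v,np.round(P[v,310]), np.round(P[v,250]))
E
python3 - <<'E'
import cv2
for n,(a,b,c,d) in {'top':(125,270,215,365),'side':(130,280,170,350)}.items():
    i=cv2.imread(f'pics/{n}0.png')[a:b,c:d]; cv2.imwrite(f'pics/{n}0z.png',cv2.resize(i,None,fx=4,fy=4,interpolation=2)[:600])
E
```

```text
bench z 1.2682710847343515 2.2097131648224604
2375 104.39788216104262
strip ((490.73223876953125, 12.835693359375), (64.90248107910156, 301.24542236328125), 4.218088150024414) [[ 447.29013  160.66353]
 [ 469.44766 -139.76591]
 [ 534.1743  -134.99214]
 [ 512.01685  165.4373 ]]
front edge x= [-9.37518300e-02  4.62956175e+02]
lid [-1.18862231e+00 -1.26839053e-02  8.40974435e+02] 3080 70.88614634300326 angle 1.188689983824825 yaw 0.010670693103087363
135 [769. -30. 107.] [799. 133.   7.]
139 [757. -29. 113.] [755. 126. 109.]
143 [747. -30. 110.] [745. 126. 104.]
147 [735. -30. 113.] [733. 125. 109.]
151 [726. -30. 109.] [723. 125. 108.]
155 [715. -30. 110.] [711. 125. 111.]
159 [704. -30. 112.] [700. 124. 113.]
163 [691. -30. 119.] [689. 124. 116.]
167 [681. -30. 117.] [679. 123. 114.]
171 [671. -30. 115.] [666. 123. 121.]
175 [659. -30. 123.] [657. 122. 118.]
179 [648. -30. 125.] [646. 122. 121.]
183 [638. -30. 124.] [635. 121. 124.]
187 [628. -30. 125.] [625. 121. 122.]
191 [617. -30. 124.] [613. 120. 130.]
195 [606. -30. 129.] [603. 120. 127.]
199 [596. -30. 129.] [592. 120. 131.]
203 [585. -30. 131.] [583. 120. 130.]
207 [575. -30. 135.] [572. 119. 133.]
211 [564. -30. 142.] [561. 118. 138.]
215 [554. -30. 137.] [551. 118. 138.]
219 [544. -30. 138.] [541. 118. 136.]
223 [533. -30. 145.] [531. 117. 140.]
227 [540. -39.   9.] [522. 117. 136.]
231 [518. -32. 108.] [526. 125.  10.]
235 [508. -32. 107.] [505. 118. 108.]
239 [498. -33. 104.] [495. 118. 106.]
243 [488. -33. 107.] [484. 118. 109.]
247 [478. -33. 108.] [475. 118. 104.]
251 [468. -33. 105.] [465. 117. 105.]
255 [465. -40.   0.] [455. 117. 106.]
259 [454. -40.  -1.] [450. 123.   6.]
263 [443. -40.   4.] [439. 123.   2.]
```

View pics/top0z.png

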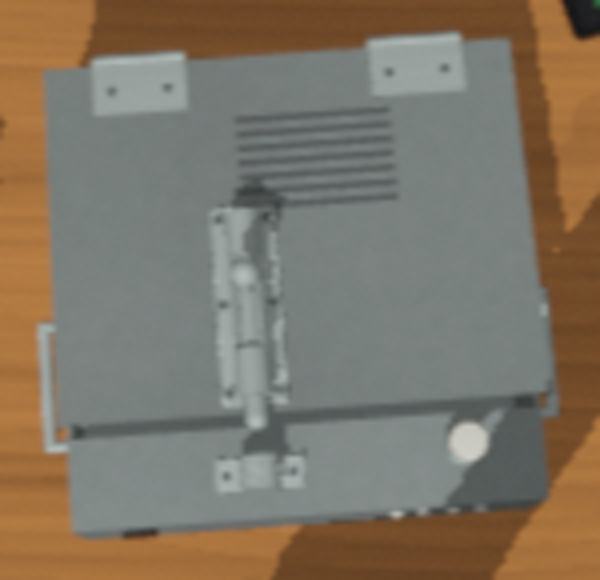

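View pics/side0z.png

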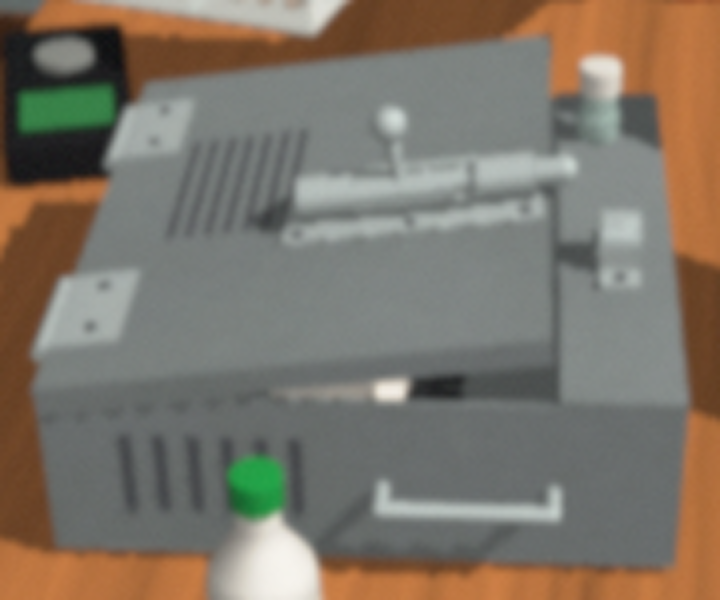

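Run:
```python
from h import *
m=bot.camera_model('top')
C={'bl':(45,72),'br':(512,40),'fl':(76,534),'fr':(547,497)}
w={k:onplane(m,(215+(x-1.5)/4,125+(y-1.5)/4),103) for k,(x,y) in C.items()}
for k in w: print(k,np.round(w[k],1))
a=w['bl']-w['br'];b=w['fl']-w['fr'];print([np.arctan2(-v[0],v[1]) for v in(a,b)],np.linalg.norm(a),np.linalg.norm(b))
l=w['bl']-w['fl'];r=w['br']-w['fr'];print([np.arctan2(v[1],v[0]) for v in(l,r)],np.linalg.norm(l),np.linalg.norm(r))
print(sum(w.values())/4)
k=onplane(m,(215+(260-1.5)/4,125+(472-1.5)/4),128);print('keeper',k)
```

```text
bl [745.5 189.  103. ]
br [ 773.3 -115.1  103. ]
fl [446.1 158.  103. ]
fr [ 475.6 -137.   103. ]
[np.float64(0.09110244545536167), np.float64(0.09967538031171158)] 305.36721460972143 296.4845160376681
[np.float64(0.1030849153696182), np.float64(0.07339000690979612)] 301.0121986148156 298.4957003377564
[610.14014961  23.75012599 103.        ]
keeper [485.28252694  43.53994104 128.        ]
```

```bash
cat >> h.py <<'E'
C0=np.array([610.1,23.7]);YAW=0.092
xb=np.array([np.cos(YAW),np.sin(YAW)]);yb=np.array([-xb[1],xb[0]])
def b2w(x,y,z): return np.r_[C0+x*xb+y*yb,z]
def w2b(p): d=np.array(p[:2])-C0; return np.array([d@xb,d@yb,p[2]])
def go(x,y,z):
    o=bot.get_obs(); T=R.from_euler('xyz',o['tcp_rot']).as_matrix()
    print('t',round(float(o['time']),2),'box',np.round(w2b(o['tool_pos']),1),'F',np.round(o['contact_force'],1),'grip',round(float(o['grip_width']),1))
    print('tooly yaw rel box',round(float(np.arctan2(T[1,1],T[0,1])-YAW),3),'q',np.round(o['joint_positions'],2))
    print('need cm',np.round(T.T@(b2w(x,y,z)-o['tool_pos'])/10,2))
    return T
E
python3 - <<'E'
from h import *
T=go(-55,-75,230);print(np.round(T,3))
E
```

```text
t 0.8 box [-537.  -487.5  226.7] F [-0.  -0.3 -0.1] grip 92.0
tooly yaw rel box -1.432 q [-1.49  0.34  1.52 -0.    1.28 -0.15]
need cm [ -0.33 -34.19 -53.45]
[[-0.     0.229 -0.973]
 [-0.    -0.973 -0.229]
 [-1.     0.     0.   ]]
```

```bash
python3 -m handwheel '[[[0,0,0,-0.12],[0,0,0,-0.12],[0,0,0,-0.12],[0,0,0,-0.12],[0,0,0,-0.12],[0,0,0,-0.12],[0,0,0,-0.12],[0,0,0,-0.12]]]' 0
python3 -m handwheel '[[[0,0,0,-0.12],[0,0,0,-0.12],[0,0,0,-0.12],[0,0,0,-0.112],[0,0,0,0]]]'
python3 - <<'E'
from h import *
T=go(-55,-75,230);print(np.round(T,3))
E
```

```text
time: 1.47
tool_pos: [120.1, -511.1, 226.7]
tcp_rot: [0.386, 1.571, -1.559]
contact_force: [-1.6, -0.6, 0.7]
grip_width: 43.1
time: 1.88
tool_pos: [120.1, -511.1, 226.8]
tcp_rot: [-0.262, 1.571, -1.737]
contact_force: [-0.7, 0.3, 0.2]
grip_width: 9.9
t 1.88 box [-537.1 -487.5  226.8] F [-0.7  0.3  0.2] grip 9.9
tooly yaw rel box 0.004 q [-1.49  0.34  1.52 -0.    1.28 -1.58]
need cm [ -0.33  48.37 -41.06]
[[-0.     0.995  0.096]
 [-0.     0.096 -0.995]
 [-1.    -0.     0.   ]]
```

```bash
python3 -m handwheel '[[[0,2.4,-2.05,0],[0,2.4,-2.05,0],[0,2.4,-2.05,0],[0,2.4,-2.05,0],[0,2.4,-2.05,0],[0,2.4,-2.05,0],[0,2.4,-2.05,0],[0,2.4,-2.05,0]]]'
python3 -m handwheel '[[[0,2.4,-2.05,0],[0,2.4,-2.05,0],[0,2.4,-2.05,0],[0,2.4,-2.05,0],[0,2.4,-2.05,0],[0,2.4,-2.05,0],[0,2.4,-2.05,0],[0,2.4,-2.05,0]]]'
python3 -m handwheel '[[[0,2.4,-2.05,0],[0,2.4,-2.05,0],[0,2.4,-2.05,0],[0,2.0,-2.05,0],[0,0,0,0]]]'
python3 - <<'E'
from h import *
T=go(-55,-75,140)
p,d=bot.capture('side');save('side1',p)
p,d=bot.capture('top');save('top1',p)
E
```

```text
time: 2.55
tool_pos: [297.1, -328.9, 226.9]
tcp_rot: [0.484, 1.57, -0.999]
contact_force: [0.8, 0.1, 0.2]
grip_width: 0.3
time: 3.22
tool_pos: [473.3, -147.8, 226.8]
tcp_rot: [0.763, 1.57, -0.72]
contact_force: [-0.2, 0.0, 0.0]
grip_width: 0.4
time: 3.63
tool_pos: [558.9, -55.4, 226.3]
tcp_rot: [2.312, 1.569, 0.833]
contact_force: [-1.4, -0.3, -0.3]
grip_width: 0.5
t 3.63 box [-58.3 -74.  226.3] F [-1.4 -0.3 -0.3] grip 0.5
tooly yaw rel box -0.0 q [-0.24  0.41  1.42  0.    1.31 -0.33]
need cm [8.63 0.32 0.11]
```

View pics/side1.png

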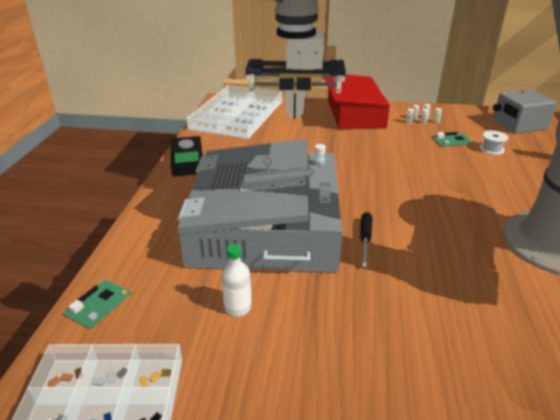

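View pics/top1.png

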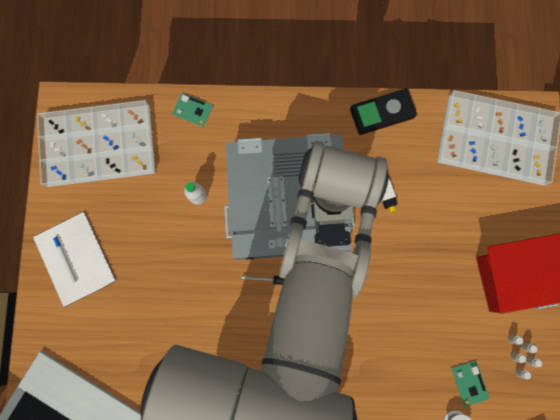

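```bash
python3 -m handwheel '[[[1,0,0,0],[1,0,0,0],[1,0,0,0],[1,0,0,0],[1,0,0,0],[1,0,0,0],[1,0,0,0],[0.5,0,0,0]]]'
python3 -m handwheel '[[[0.4,0,0,0],[0.4,0,0,0],[0.4,0,0,0],[0.4,0,0,0]]]'
python3 -m handwheel '[[[0.4,0,0,0],[0.4,0,0,0],[0.4,0,0,0],[0.4,0,0,0]]]'
```

```text
time: 4.4
tool_pos: [555.8, -59.1, 149.8]
tcp_rot: [-1.859, 1.569, 2.945]
contact_force: [-0.1, 0.6, -0.2]
grip_width: 0.4
time: 4.73
tool_pos: [556.7, -59.1, 135.7]
tcp_rot: [1.105, 1.57, -0.374]
contact_force: [-1.3, -0.6, 7.2]
grip_width: 0.1
time: 5.07
tool_pos: [556.3, -59.1, 119.5]
tcp_rot: [-0.589, 1.571, -2.068]
contact_force: [-2.5, -0.2, 3.4]
grip_width: 0.5
```

```bash
python3 -m handwheel '[[[0.3,0,0,0],[0.3,0,0,0],[0.2,0,0,0],[0.2,0,0,0]]]'
python3 -m handwheel '[[[0.15,0,0,0],[0.15,0,0,0],[0.15,0,0,0]]]'
python3 -m handwheel '[[[0.1,0,0,0],[0.1,0,0,0]]]'
```

```text
time: 5.4
tool_pos: [556.4, -59.1, 109.5]
tcp_rot: [-1.308, 1.571, -2.787]
contact_force: [-2.2, -0.7, 3.3]
grip_width: 0.3
time: 5.65
tool_pos: [556.4, -59.1, 105.1]
tcp_rot: [-0.192, 1.571, -1.67]
contact_force: [-3.0, -0.4, 2.7]
grip_width: 0.2
time: 5.82
tool_pos: [556.4, -59.1, 103.2]
tcp_rot: [-0.076, 1.571, -1.555]
contact_force: [-3.6, -0.2, 12.0]
grip_width: 0.5
```

```bash
python3 -m handwheel '[[[0.1,0,0,0],[0,0,0,0]]]'
python3 -m handwheel '[[[0.1,0,0,0],[0,0,0,0]]]'
```

```text
time: 5.98
tool_pos: [556.4, -59.1, 103.2]
tcp_rot: [0.991, 1.57, -0.488]
contact_force: [-6.0, 0.6, 9.9]
grip_width: 0.8
time: 6.15
tool_pos: [556.5, -59.1, 103.1]
tcp_rot: [1.026, 1.57, -0.452]
contact_force: [-8.0, 1.2, 16.9]
grip_width: 0.5
```

```bash
python3 -m handwheel '[[[-0.5,0,0,0],[-1.5,0,0,0],[-2,0,0,0],[-2,0,0,0],[-2,0,0,0],[-2,0,0,0],[-1,0,0,0],[0,0,0,0]]]'
python3 - <<'E'
from h import *
go(50,30,200)
for c in ['side','top','wrist']:
    m=bot.camera_model(c)
    p,d=bot.capture(c);save(c+'2',p);np.save(c+'2.npy',d)
    if c=='wrist': print(m)
    for l in ['knob','slot_corner','keeper']:
        for q in bot.spot_point(c,l)[:2]:
            x,y=q['point']; print(c,l,np.round(q['point'],1),round(q['conf'],2), [np.round(w2b(onplane(m,(x,y),{'knob':154,'slot_corner':129,'keeper':118}[l])),1) if c!='wrist' else ''], d[int(y),int(x)])
    r=bot.find_in(c,'knob');print(r[:2])
E
```

```text
time: 6.82
tool_pos: [558.0, -59.3, 213.4]
tcp_rot: [1.262, 1.565, -0.216]
contact_force: [0.3, -0.5, 0.4]
grip_width: 0.2
t 6.82 box [-59.5 -77.9 213.4] F [ 0.3 -0.5  0.4] grip 0.2
tooly yaw rel box 0.0 q [-0.24  0.42  1.45  0.    1.27 -0.33]
need cm [  1.38  10.94 -10.79]
side knob [269.1 172.3] 0.52 [array([-10.9,  32.3, 154. ])] 933.3571
side slot_corner [293.9 179.6] 0.69 [array([-59.6,  16.4, 129. ])] 1016.3394
side keeper [325.9 188.1] 0.85 [array([-124. ,   28.3,  118. ])] 938.4869
side keeper [365.1 244.4] 0.51 [array([-183.7,  204.6,  118. ])] 962.5097
[{'bbox': [265.9, 170.0, 11.1, 10.7], 'conf': 0.62}]
top knob [275.3 201.4] 0.57 [array([-23.3,  34.8, 154. ])] 1153.3903
top slot_corner [275.3 213. ] 0.89 [array([-48.1,  36.7, 129. ])] 1193.0831
top keeper [278.5 244.3] 0.75 [array([-125.6,   34.2,  118. ])] 1163.0093
[{'bbox': [272.0, 200.8, 8.0, 0.9], 'conf': 0.52}]
{'fx': 325.19226210127806, 'fy': 325.19226210127806, 'cx': 278.69031566399303, 'cy': 214.3243937094867, 'position': array([550.16059218,  20.06995465, 367.80947166]), 'rotation': array([2.84533528e+00, 1.52160058e-03, 9.30860088e-02])}
wrist knob [343.6  73. ] 0.97 [''] 188.37074
wrist slot_corner [293.2  75.2] 0.62 [''] 224.99965
wrist keeper [195.1  83.5] 0.73 [''] 218.62227
[{'bbox': [330.6, 65.0, 27.0, 26.5], 'conf': 0.96}]
```

Run:
```python
import cv2
i=cv2.imread('pics/side2.png')[130:280,170:350]; cv2.imwrite('pics/side2z.png',cv2.resize(i,None,fx=4,fy=4,interpolation=2))
```

```text
(no output)
```

View pics/side2z.png

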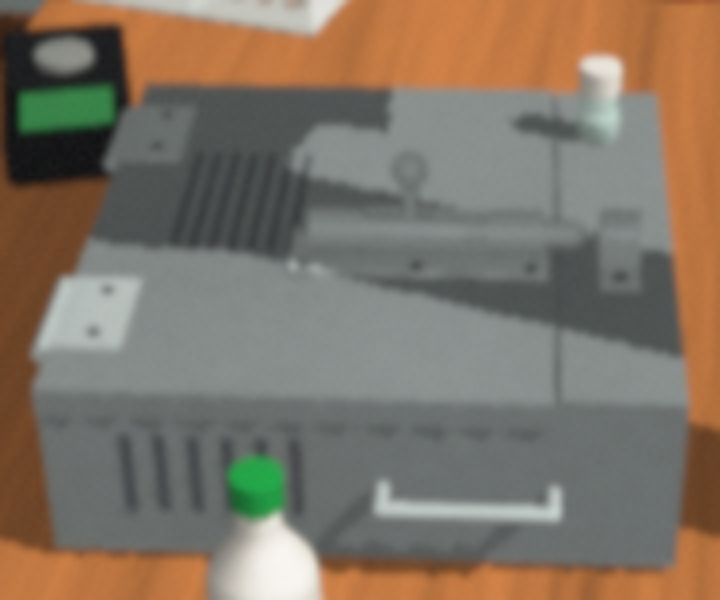

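View pics/wrist2.png

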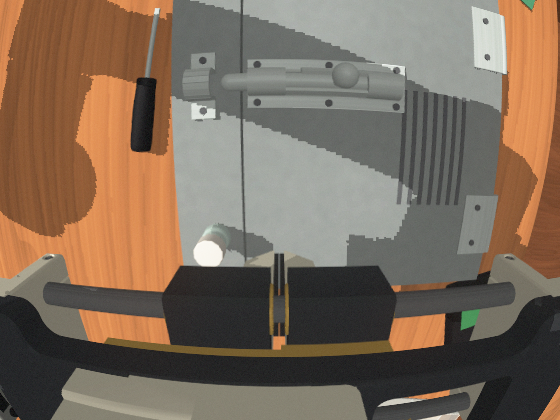

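View pics/top2.png

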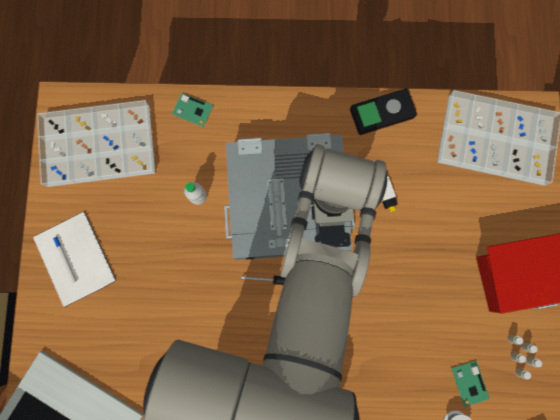

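```bash
cat >> h.py <<'E'
def fish(m,p,z):
    x=p[0]-m['cx'];y=p[1]-m['cy'];r=np.hypot(x,y);t=r/m['fx']
    w=R.from_euler('xyz',m['rotation']).as_matrix()@np.array([np.sin(t)*x/r,np.sin(t)*y/r,np.cos(t)])
    o=np.array(m['position']);return o+w*(z-o[2])/w[2]
E
python3 - <<'E'
from h import *
m=bot.camera_model('wrist')
for n,p,z in [('knob',(345,77),154),('vial top',(209,255),148),('vial cap det',(209,250),148),('hinge gap far',(243,5),103),('gap near',(243,250),103),('strip front far',(173,20),103),('strip front near',(181,250),103),('tube end front',(247,75),118),('keepmid',(198,83),125)]:
    print(n,np.round(w2b(fish(m,p,z)),1))
E
```

```text
knob [-16.9  30.3 154. ]
vial top [-112.5  -97.5  148. ]
vial cap det [-112.2  -93.4  148. ]
hinge gap far [-89.3  98.6 103. ]
gap near [ -91.8 -112.4  103. ]
strip front far [-148.4   90.1  103. ]
strip front near [-149.5 -113.4  103. ]
tube end front [-84.2  35.4 118. ]
keepmid [-120.5   30.1  125. ]
```

```bash
python3 -m handwheel '[[[0,1.6,-1.8,0],[0,1.6,-1.8,0],[0,1.6,-1.8,0],[0,1.6,-1.8,0],[0,1.6,-1.8,0],[0,1.5,-1.8,0],[0,0,0,0],[0,0,0,0]]]'
python3 -m handwheel '[[[1,0,0,0],[1.5,0,0,0],[1.5,0,0,0],[1.5,0,0,0],[1,0,0,0],[0.3,0,0,0],[0,0,0,0]]]'
python3 - <<'E'
from h import *
go(11,30,142)
c='side';p,d=bot.capture(c)
cv2.imwrite('pics/side3z.png',cv2.resize(p[80:230,170:350,::-1],None,fx=4,fy=4,interpolation=2))
E
```

```text
time: 8.23
tool_pos: [641.2, 58.1, 210.6]
tcp_rot: [-1.346, 1.57, -2.822]
contact_force: [-0.3, -1.1, 0.2]
grip_width: 0.5
time: 8.82
tool_pos: [640.4, 56.5, 142.2]
tcp_rot: [-1.592, 1.569, -3.071]
contact_force: [0.4, 1.0, 0.2]
grip_width: 0.5
t 8.82 box [ 33.2  29.9 142.2] F [0.4 1.  0.2] grip 0.5
tooly yaw rel box -0.001 q [-0.03  0.63  1.29 -0.    1.23 -0.12]
need cm [ 0.02 -2.22 -0.01]
```

View pics/side3z.png

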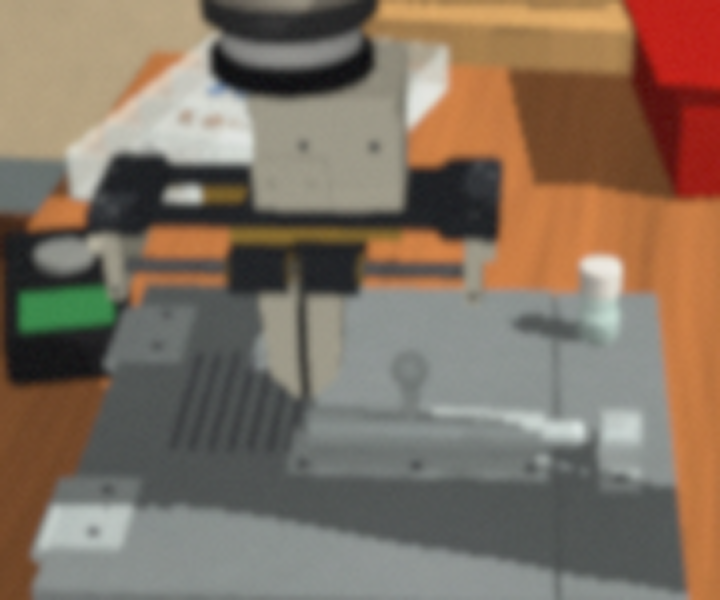

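```bash
python3 -m handwheel '[[[0,-0.8,0,0],[0,-0.8,0,0],[0,-0.5,0,0],[0,-0.4,0,0],[0,-0.4,0,0],[0,-0.4,0,0]]]'
python3 -m handwheel '[[[0,-0.4,0,0],[0,-0.4,0,0],[0,-0.4,0,0]]]'
python3 -m handwheel '[[[0,-0.4,0,0],[0,-0.4,0,0],[0,-0.4,0,0],[0,-0.4,0,0]]]'
python3 -c "
from h import *
go(-33,30,142)"
```

```text
time: 9.37
tool_pos: [609.5, 54.1, 144.1]
tcp_rot: [1.478, 1.567, -0.001]
contact_force: [4.6, 0.6, 0.5]
grip_width: 0.3
time: 9.62
tool_pos: [596.7, 53.0, 143.8]
tcp_rot: [1.393, 1.569, -0.086]
contact_force: [5.6, 0.8, 3.7]
grip_width: 0.5
time: 9.95
tool_pos: [580.3, 51.4, 143.6]
tcp_rot: [1.257, 1.57, -0.222]
contact_force: [4.3, -0.4, 5.0]
grip_width: 0.5
t 9.95 box [-27.1  30.4 143.6] F [ 4.3 -0.4  5. ] grip 0.5
tooly yaw rel box -0.0 q [-0.04  0.52  1.48 -0.    1.14 -0.13]
need cm [ 0.16 -0.59  0.04]
```

Moving with about 5 N; now small steps to the end stop.

```bash
python3 -m handwheel '[[[0,-0.2,0,0],[0,-0.2,0,0]]]'
python3 -m handwheel '[[[0,-0.2,0,0],[0,-0.1,0,0]]]'
python3 -m handwheel '[[[0,-0.1,0,0],[0,-0.1,0,0]]]'
python3 -m handwheel '[[[0,-0.1,0,0],[0,-0.1,0,0]]]'
```

```text
time: 10.12
tool_pos: [577.9, 51.2, 143.9]
tcp_rot: [1.489, 1.566, 0.01]
contact_force: [12.1, 0.9, 1.8]
grip_width: 0.1
time: 10.28
tool_pos: [577.3, 51.1, 144.3]
tcp_rot: [1.524, 1.561, 0.044]
contact_force: [18.5, 1.3, -1.3]
grip_width: -0.1
time: 10.45
tool_pos: [576.9, 51.0, 144.8]
tcp_rot: [1.527, 1.557, 0.048]
contact_force: [23.4, 3.4, -2.2]
grip_width: 0.5
time: 10.62
tool_pos: [576.5, 50.9, 145.0]
tcp_rot: [1.53, 1.553, 0.051]
contact_force: [28.9, 4.1, -4.0]
grip_width: 0.3
```

```bash
python3 -m handwheel '[[[0,0.5,0,0],[0,1,0,0],[0,1,0,0],[0,0,0,0],[0,0,0,0]]]'
python3 - <<'E'
from h import *
go(0,30,142)
c='side';p,d=bot.capture(c)
cv2.imwrite('pics/side4z.png',cv2.resize(p[80:230,170:350,::-1],None,fx=4,fy=4,interpolation=2))
m=bot.camera_model('wrist');p,d=bot.capture('wrist');save('wrist4',p)
for l in ['knob','slot_corner','keeper']:
  for q in bot.spot_point('wrist',l)[:2]: print(l,q,np.round(w2b(fish(m,q['point'],{'knob':154,'slot_corner':129,'keeper':118}[l])),1))
for q in bot.find_in('wrist','knob')[:2]: print(q)
E
```

```text
time: 11.03
tool_pos: [592.7, 52.9, 141.9]
tcp_rot: [-1.664, 1.567, 3.141]
contact_force: [-0.7, -0.0, -0.2]
grip_width: 0.5
t 11.03 box [-14.6  30.7 141.9] F [-0.7 -0.  -0.2] grip 0.5
tooly yaw rel box 0.0 q [-0.04  0.55  1.44 -0.    1.16 -0.13]
need cm [-0.02  1.46  0.07]
knob {'point': [201.9, 277.6], 'conf': 0.76} [-53.1  31.6 154. ]
slot_corner {'point': [217.9, 253.5], 'conf': 0.58} [-48.9  34.3 129. ]
keeper {'point': [115.5, 248.0], 'conf': 0.78} [-122.2   31.1  118. ]
{'bbox': [121.2, 240.5, 169.7, 30.0], 'conf': 0.7}
{'bbox': [192.0, 253.8, 23.3, 16.5], 'conf': 0.63}
```

View pics/side4z.png

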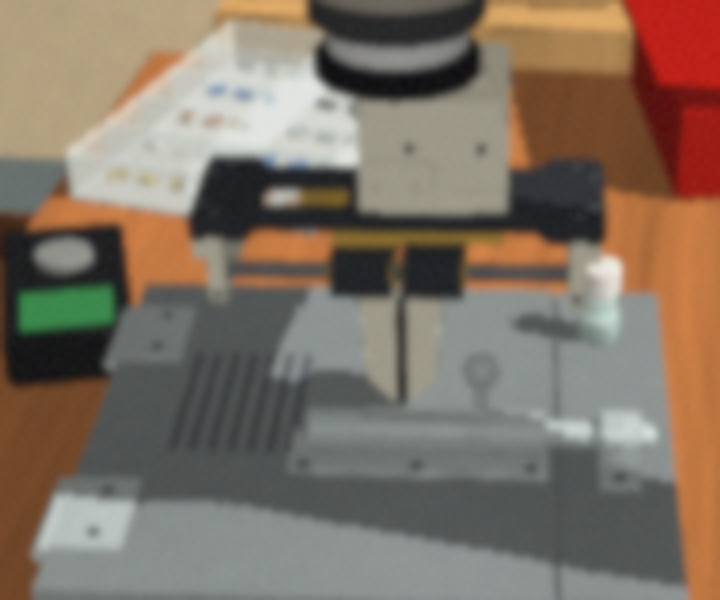

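View pics/wrist4.png

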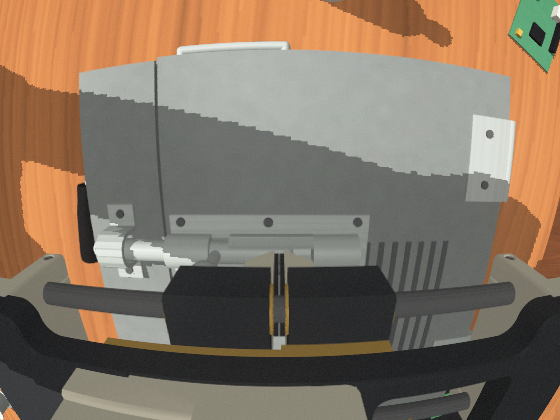

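```bash
python3 -m handwheel '[[[0,0,0.8,0],[0,0,1.5,0],[0,0,1.3,0],[0,0,0,0],[0,-1.3,0,0],[0,-1.5,0,0],[0,-1,0,0],[0,0,0,0]]]'
python3 - <<'E'
from h import *
go(-52,10,141)
c='side';p,d=bot.capture(c)
cv2.imwrite('pics/side5z.png',cv2.resize(p[80:230,200:380,::-1],None,fx=4,fy=4,interpolation=2))
m=bot.camera_model('wrist');p,d=bot.capture('wrist');save('wrist5',p)
for q in bot.find_in('wrist','knob')[:2]: print(q)
for q in bot.spot_point('wrist','knob')[:2]: print(q,w2b(fish(m,q['point'],154)))
E
```

```text
time: 12.0
tool_pos: [558.1, 13.5, 143.2]
tcp_rot: [-1.785, 1.569, 3.019]
contact_force: [1.5, 0.1, 0.2]
grip_width: 0.2
t 12.0 box [-52.8  -5.4 143.2] F [1.5 0.1 0.2] grip 0.2
tooly yaw rel box -0.001 q [-0.11  0.48  1.55  0.    1.11 -0.2 ]
need cm [ 0.22  0.07 -1.54]
{'bbox': [254.9, 189.9, 35.7, 38.4], 'conf': 0.91}
{'bbox': [133.2, 0.0, 410.2, 353.7], 'conf': 0.31}
{'point': [272.5, 209.3], 'conf': 0.96} [-53.36912193  31.55069562 154.        ]
```

View pics/wrist5.png

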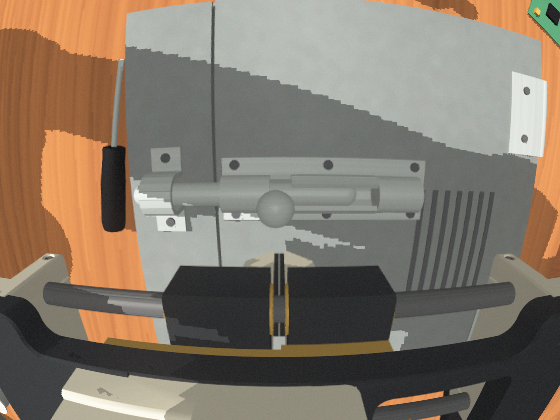

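View pics/side5z.png

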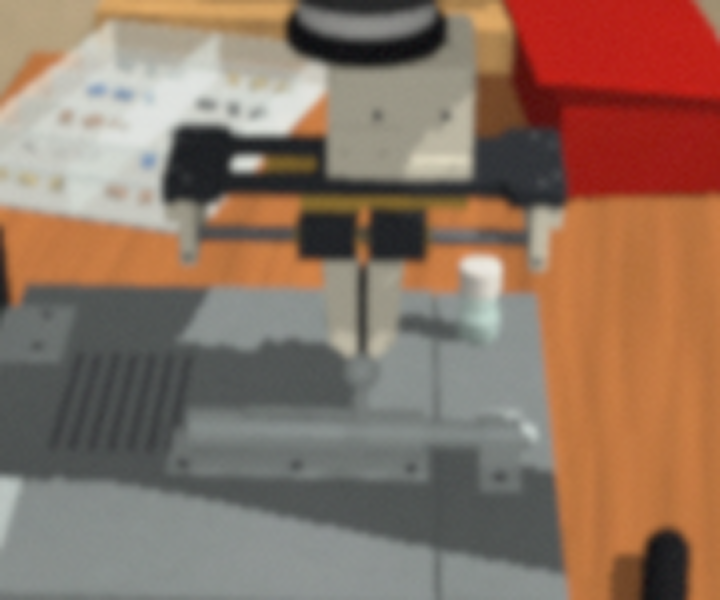

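```bash
python3 -m handwheel '[[[0.2,0,-0.6,0],[0.1,0,-0.5,0],[0,0,-0.4,0],[0,0,-0.4,0],[0,0,-0.3,0],[0,0,-0.3,0]]]'
python3 -m handwheel '[[[0,0,-0.3,0],[0,0,-0.3,0],[0,0,-0.3,0]]]'
python3 -m handwheel '[[[0,0,-0.3,0],[0,0,-0.3,0],[0,0,-0.3,0]]]'
python3 -c "
from h import *
go(-52,39,141)"
```

```text
time: 12.7
tool_pos: [557.6, 38.6, 140.4]
tcp_rot: [0.31, 1.57, -1.168]
contact_force: [-0.5, -1.6, 1.5]
grip_width: 0.3
time: 12.95
tool_pos: [556.5, 47.4, 140.0]
tcp_rot: [-0.775, 1.57, -2.254]
contact_force: [0.5, -2.0, -1.7]
grip_width: 0.5
time: 13.2
tool_pos: [555.4, 56.1, 139.7]
tcp_rot: [-0.924, 1.569, -2.403]
contact_force: [0.9, -6.3, -5.0]
grip_width: 0.5
t 13.2 box [-51.4  37.3 139.7] F [ 0.9 -6.3 -5. ] grip 0.5
tooly yaw rel box 0.0 q [-0.04  0.48  1.56 -0.    1.1  -0.13]
need cm [-0.13 -0.06 -0.17]
```

```bash
python3 -m handwheel '[[[0,0,0.5,0],[0,0,0.5,0],[-1.5,0,0,0],[-1.5,0,0,0],[-0.5,0,0,0],[0,0,0,0]]]'
python3 - <<'E'
from h import *
go(-52,65,165)
c='side';p,d=bot.capture(c)
cv2.imwrite('pics/side6z.png',cv2.resize(p[80:230,200:380,::-1],None,fx=4,fy=4,interpolation=2))
m=bot.camera_model('wrist');p,d=bot.capture('wrist');save('wrist6',p)
for q in bot.spot_point('wrist','knob')[:2]: print(q,w2b(fish(m,q['point'],143)))
E
```

```text
time: 13.7
tool_pos: [557.8, 46.3, 176.8]
tcp_rot: [1.54, 1.567, 0.061]
contact_force: [0.6, 0.4, -0.3]
grip_width: 0.7
t 13.7 box [-50.   27.3 176.8] F [ 0.6  0.4 -0.3] grip 0.7
tooly yaw rel box -0.0 q [-0.05  0.45  1.51  0.    1.19 -0.15]
need cm [ 1.18 -0.2  -3.77]
{'point': [272.8, 199.6], 'conf': 0.91} [-53.19446571  58.06210768 143.        ]
```

View pics/wrist6.png

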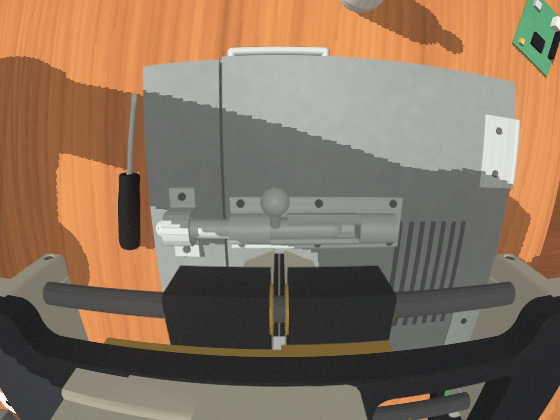

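View pics/side6z.png

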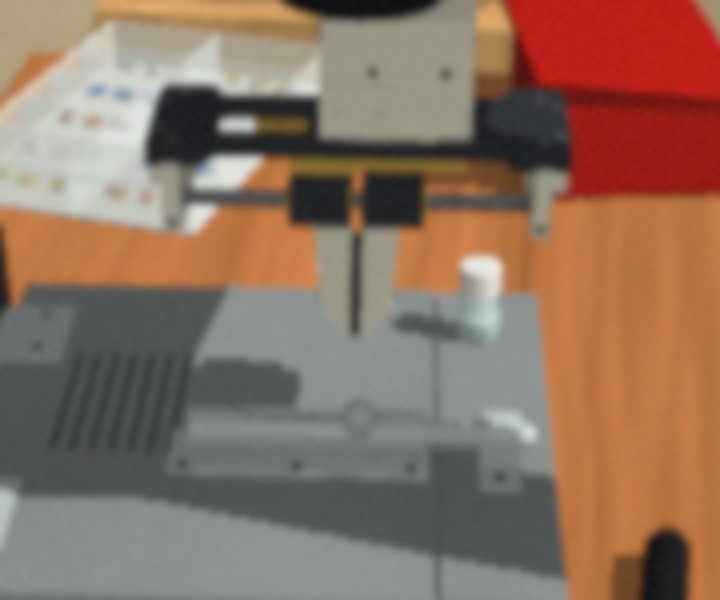

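```bash
python3 -m handwheel '[[[0,-0.3,-1.2,0],[0,0,-1.3,0],[0,0,-1.2,0],[0,0,0,0],[0.8,0,0,0],[0.8,0,0,0],[0.4,0,0,0],[0.4,0,0,0]]]'
python3 -m handwheel '[[[0.3,0,0,0],[0.3,0,0,0],[0.3,0,0,0]]]'
python3 -m handwheel '[[[0.3,0,0,0],[0.2,0,0,0],[0.2,0,0,0]]]'
python3 -c "
from h import *
go(-52,65,131)"
```

```text
time: 14.52
tool_pos: [550.0, 83.0, 150.3]
tcp_rot: [-2.098, 1.569, 2.706]
contact_force: [-4.1, 9.4, 12.8]
grip_width: 0.6
time: 14.77
tool_pos: [551.1, 85.3, 143.9]
tcp_rot: [2.401, 1.565, 0.922]
contact_force: [-0.7, 4.2, 5.8]
grip_width: 0.4
time: 15.02
tool_pos: [550.6, 82.9, 135.1]
tcp_rot: [1.874, 1.57, 0.395]
contact_force: [-0.0, 1.2, 1.9]
grip_width: 0.5
t 15.02 box [-53.8  64.4 135.1] F [-0.   1.2  1.9] grip 0.5
tooly yaw rel box -0.0 q [ 0.01  0.49  1.57  0.    1.09 -0.08]
need cm [ 0.41  0.18 -0.06]
```

```bash
python3 -m handwheel '[[[0.15,0,0,0],[0.15,0,0,0]]]'
python3 -m handwheel '[[[0.1,0,0,0],[0.1,0,0,0]]]'
python3 -m handwheel '[[[0.1,0,0,0],[0,0,0,0]]]'
```

```text
time: 15.18
tool_pos: [550.3, 82.7, 131.8]
tcp_rot: [-1.239, 1.57, -2.718]
contact_force: [-0.4, 2.0, 2.4]
grip_width: 0.4
time: 15.35
tool_pos: [550.5, 82.8, 130.5]
tcp_rot: [1.141, 1.57, -0.338]
contact_force: [-2.0, 1.9, 10.3]
grip_width: 0.7
time: 15.52
tool_pos: [550.5, 82.8, 130.4]
tcp_rot: [1.321, 1.57, -0.158]
contact_force: [-3.4, 0.5, 12.6]
grip_width: 0.5
```

```bash
python3 -m handwheel '[[[0.1,0,0,0],[0,0,0,0]]]'
python3 -m handwheel '[[[-0.5,0,0,0],[-1.5,0,0,0],[-2,0,0,0],[-2,0,0,0],[-2,0,0,0],[-2,0,0,0],[0,0,0,0]]]'
python3 -m handwheel '[[[0,0,2,0],[0,0,3,0],[0,0,3,0],[0,0,3,0],[0,0,3,0],[0,0,3,0],[0,0,2,0],[0,0,0,0]]]'
python3 - <<'E'
from h import *
go(-52,65,131)
for c in ['side','top','wrist']:
    m=bot.camera_model(c);p,d=bot.capture(c);save(c+'7',p)
    if c=='side': cv2.imwrite('pics/side7z.png',cv2.resize(p[130:280,170:350,::-1],None,fx=4,fy=4,interpolation=2))
    f=fish if c=='wrist' else onplane
    for l,z in [('knob',122.5),('keeper',118),('lid_free_spot',103),('vial',103),('spray',0)]:
        for q in bot.spot_point(c,l)[:1]: print(c,l,np.round(q['point']),round(q['conf'],2),np.round(w2b(f(m,q['point'],z)),1))
E
```

```text
time: 15.68
tool_pos: [550.9, 82.9, 130.1]
tcp_rot: [1.465, 1.568, -0.014]
contact_force: [-5.1, 1.5, 15.7]
grip_width: 0.6
time: 16.27
tool_pos: [552.0, 82.5, 231.8]
tcp_rot: [1.365, 1.564, -0.114]
contact_force: [0.2, 0.2, 0.4]
grip_width: 0.3
time: 16.93
tool_pos: [567.4, -110.5, 226.6]
tcp_rot: [-1.057, 1.568, -2.54]
contact_force: [0.2, 0.8, 0.2]
grip_width: 0.3
t 16.93 box [ -54.9 -129.7  226.6] F [0.2 0.8 0.2] grip 0.3
tooly yaw rel box -0.004 q [-0.32  0.44  1.37 -0.    1.33 -0.41]
need cm [  9.53   0.23 -19.48]
side knob [288. 196.] 0.56 [-48.9  67.7 122.5]
side lid_free_spot [291. 167.] 0.81 [-52.1 -81.2 103. ]
side vial [321. 166.] 0.74 [-118.6  -89.9  103. ]
side spray [238. 306.] 0.92 [ 32.4 242.4   0. ]
top knob [199. 198.] 0.48 [  5.1 225.8 122.5]
top keeper [278. 244.] 0.59 [-124.    34.4  118. ]
top lid_free_spot [318. 216.] 0.93 [-59.9 -71.5 103. ]
top spray [196. 198.] 0.57 [ 29.7 253.5   0. ]
wrist keeper [197.  30.] 0.92 [-120.5   31.5  118. ]
wrist lid_free_spot [278. 153.] 0.73 [-54.1 -76.1 103. ]
wrist vial [211. 174.] 0.91 [-113.1  -94.7  103. ]
```

View pics/side7z.png

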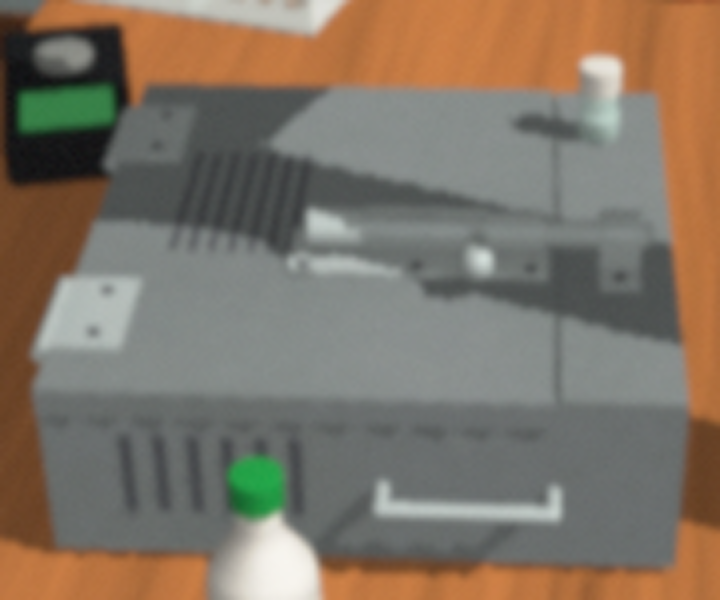

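View pics/wrist7.png

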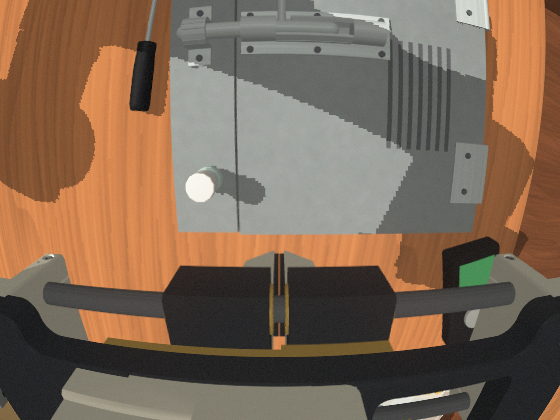

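View pics/top7.png

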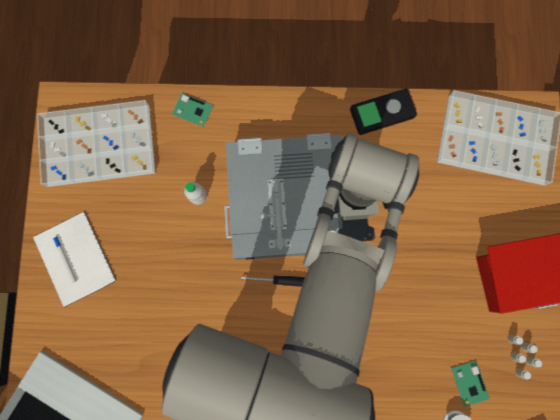

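```bash
python3 -c "
from h import *
print(bot.close_job())"
```

```text
the job is handed in; nothing more can be done
None
```

The lid is shut, the bolt is home in the keeper, and the knob is laid over in the side notch. I handed the job in at about 17 s with the arm clear of everything. I used only the closed fingertips and did not grip anything.

- **Lid:** I pushed at the free spot until it stopped at 103.1 mm (the shut height is 103 mm), with about 17 N at the end.
- **Bolt:** I pushed the knob from about x = -17 to about x = -53 mm, where 52 mm is home. The force rose to 29 N at the end stop, higher than the 4 N friction, so I backed off. The pictures show the bolt through the keeper.
- **Knob:** I pushed it over to +y and then down. It stopped at 130.1 mm under 16 N, where 131 mm is the top of the ball when fully laid over. The side picture shows the ball down beside the barrel.

**Surroundings:** The vial, spray bottle and screwdriver appear unmoved. The battery pack shows in the first pictures but was hidden by the arm in the last top view, so I did not confirm it; the arm was never near it at bench height.

**Detections that disagreed:**
- In the last top view the network put the knob at the spray bottle, with low confidence.
- The last wrist view did not report the knob at all.
- The side view put it at about (-49, 68), which matches the locked position within camera error.

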